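# Dispense one wheel balance weight and push it into the empty bay

### The arm

A 6-joint arm with a two-finger parallel gripper is mounted at the origin on the work surface. World frame = base frame: x ahead of the robot, y to its left, z up, the work surface at z = 0. Lengths are in mm, angles in rad, forces in N, time in s.
With the tool pointing down it reaches from about 350 to 875 mm from the base axis. Payload 4.2 kg.
Tool frame: the origin (TCP) lies at the very end of the fingers, on their centre line; the grasp point (between the pads) lies 19 mm behind it (arm.grasp_offset is the distance from the TCP to the grasp point, in mm); z points along the fingers, y is the direction in which the jaws open and shut (so a half turn about z gives the same grasp; the last joint's range is limited). The gripper opens to 85 mm and grips with 20 to 120 N. Pads are 22 mm wide; open, the fingers measure 114 mm over their backs; the gripper's body (76 mm by 85 mm) begins 54 mm behind the grasp point. The pads swing forward as they close: fully open they stand 13 mm farther back than shut.
Start: joints at [1.39, 0.385, 0.008, 0, -1.194, -0.259], TCP at [266.065, 565.516, 231.312] pointing down, gripper open.
Joint ranges: [-3.14, 3.14], [-1.21, 2.06], [-1.07, 1.41], [-3.16, 2.05], [-2.99, -0.16], [-3.1, 3.1]. Speed limits (rad/s): [2.79, 2.79, 3.14, 3.14, 3.14, 3.14].

### API

Orientations are given as a unit quaternion [x, y, z, w].
In Python, from bench import arm gives the robot as it stands.
- The arm moves only by the tool arm_command, never from a script. Its argument "commands" is one flat list of numbers, 4 for each row, row after row: the shift along the tool's x, y, z in m, then the turn about the tool's z in degrees. In form: [tx, ty, tz, roll, tx, ty, tz, roll, ...]. A call has exactly 5 rows; each row shifts and turns the pose as measured when the row begins, along the tool's axes as they then stand; what a row does not reach is not made up. A row lasts 1/10 s, in which the tool goes at most 50 mm and 8.59 degrees, less where a joint would pass 70% of its speed; a pose out of reach is approached as far as the arm can. A call with a gripper value outside its range is refused whole. "jaw" is the opening, from 0 (shut) to 1 (fully open), set as the call begins (left out, the last holds). The fingers move at their own pace and stop on an object; the grip force is fixed at half the most. Time passes only in rows, so rows that do not move let the fingers close, or fill a call up. It gives the time, the measured TCP pose, the force and the opening at its end, in the units of the state.
- arm.read_state(): the state, without advancing time (a new reading comes with each control period).
- arm.get_image(name): name is "side" or "top" or "wrist"; returns the picture (480x640x3 uint8, red, green, blue); there is no depth.
- arm.camera_info(name): a dict with "camera_matrix" (3x3 intrinsics, pixels), "world_from_camera" (4x4, takes a point from camera to world coordinates). Camera axes: x right, y down, z forward; pixel columns grow to the right and rows downward; lengths in mm; the calibration is good to about 2 mm. A picture is of the moment at which its call begins: read the wrist's pose just before it. camera_info takes no time and is no camera call; for the wrist camera it gives the pose at the moment of the call.
- arm.job_done(): hands the job in, once; it reports no verdict.
Trained networks look in the newest picture that a camera, given by its name, has taken for a name from the list of things; names that differ only in an ending like _2 or _b are one class to them, and where a whole thing is asked for, a point or a joint stands for the part that bears it (a point fixed in the world has none). Each returns a list of dicts, best first, with "confidence" (0 to 1); they miss things now and then, are a little off and sometimes report something else, mostly with a low value. They report only what shows in the picture. A call takes as long as a camera call. They do not tell look-alikes from the thing itself.
- arm.regions_of(camera, target): "mask" (480x640 bool, what is visible of it).
- arm.place_of(camera, target): "centre" ([x, y, z] in mm, in the coordinates of the camera as it stood for that picture, good to about 4 mm: a listed point, or the origin of a listed thing).
The state is a dict: "clock": time; "joints": joint angles; "joint_vel": joint speeds; "joint_efforts": joint torques, N m; "position": TCP position; "ee_rot": TCP orientation; "contact_force": force on the tool from outside, world axes, zero at the start; "wrist_torque": the same for the moment, N m; "gripper_width": finger opening in mm.
Only numpy, scipy, OpenCV 4.12 (cv2) and the standard library are available. Lean on these libraries where they do the work, as an engineer would, in place of code of your own. Each camera call takes 0.05 s, during which the arm holds its last target.

### The job

Press the dispenser's plunger all the way down once so that a single balance weight comes out of the magazine, and let the plunger come fully back up. Then, without picking it up, push that weight sideways along the tray and fully into the bay that is empty. Leave the weight already lying in the other bay, the weights still in the magazine and the things standing around as they are, and finish clear of everything.

Things in the scene. Friction and masses are not known exactly. Their poses are not given: they have to be found in the camera images.
- dispenser: Red bench dispenser, fixed to the bench, 175 deep (x) x 254 wide (y) mm. Origin: on the bench under the magazine's axis; its -x points out of the outlet, z up. In front (-x) of the magazine a tray runs along y; its two ends are the bays, centred at x -50, y +101 and -101 mm. Behind it a red housing, x 21 to 95, y -32 to 32 mm, top 75 mm above the bench, carries the plunger.
- magazine (a point): On the magazine's axis at floor height (25 mm above the bench). Magazine: clear square upright tube, 49 mm outside, 43 inside, open at the top, top 66 mm above the bench, with a 13 mm high slot at the foot of its -x wall, where the lowest weight comes out.
- outlet (a point): On the tray floor (25 mm above the bench) before the outlet, dispenser x -47.5, y 0 mm: where a full stroke leaves the weight's centre; it may coast on a few mm. Tray inside: x -75 to -25, y -122 to 122 mm; fences 5 mm thick, 8 mm high (tops 33 mm above the bench) all round, open towards the outlet for y within 24 mm.
- plunger_top (a point): Centre of the flat top of the plunger's round black knob, 38 mm across and 14 mm thick; 125 mm above the bench when up, 95 mm when fully pressed; at x +62, y 0 mm of the dispenser. It moves with the plunger.
- plunger (a joint): Travel of the plunger, m: 0 up, 0.030 fully down. Pressed straight down; a spring (5 N at the top, 9 N at the bottom) brings it back when released. With the weights' friction a full press takes 8 to 15 N on the way (stop force over 18 N means its end). The ejector moves 1.6 times as far as the plunger; a second press would push out a second weight.
- weight_1: Lowest weight in the magazine, the one to be ejected: plain steel-grey disc, 40 mm across, 10 mm thick, 0.09 kg. Origin: centre of its underside.
- weight_2: Second weight in the magazine, same disc. Origin: centre of its underside. Stays in the magazine (it drops to the floor of it).
- weight_3: Third, top weight in the magazine, same disc. Origin: centre of its underside. Stays in the magazine.
- weight_4: Same disc, already lying in one of the two bays (either one). Origin: centre of its underside. Leave it.
- bay: Centre of the empty bay, on the tray floor, marked by a flush round rubber pad 36 mm across. A weight against the bay's end fence has its centre 1 mm beyond it.
- lube_bottle: White bottle, 52 mm across, 95 mm tall, standing beside and behind the tray. Origin: centre of its underside. Bystander.
- cone: Dark steel centring cone, 76 mm across at the foot, 45 mm tall. Origin: centre of its underside. Bystander.
- screwdriver: Screwdriver lying on the bench behind the dispenser. Bystander.
Not all that is in view belongs to the job. Leave any red or yellow look-alike of the weight_3 alone.

How it is judged (in metres and radians):
On the way:
1. the plunger is fully pressed (26 of 30 mm) and the lowest weight is out in the tray (value of joint plunger above 0.026 m and x of weight_1 in the frame of dispenser between -0.065 and -0.04 m), for 0.05 s.
At the end, for the whole second after the job is handed in: The ejected weight lies flat, at rest, its centre within 14 mm of the empty bay's centre; plunger up (within 4 mm); the other two weights in the magazine, dropped to its floor; the weight in the other bay moved less than 10 mm, the bystanders less than 20 mm (horizontal distance between weight_1 and bay below 0.014 m and height (world z) of weight_1 between 0.021 and 0.029 m and angle between weight_1's own z axis and vertical below 0.12 rad and linear speed of weight_1 below 0.02 m/s and value of joint plunger below 0.004 m and horizontal distance between each of weight_2, weight_3 and magazine below 0.008 m and height (world z) of weight_2 below 0.03 m and distance of weight_4 from where it was at the start of the episode below 0.01 m and distance of each of lube_bottle, cone, screwdriver from where it was at the start of the episode below 0.02 m); the robot touches nothing.
It fails at once if the ejected weight is lifted over 12 mm off the tray floor or tipped up (height (world z) of weight_1 above 0.037 m or angle between weight_1's own z axis and vertical above 0.5 rad).
It fails at once if a second weight is pushed or taken out of the magazine (horizontal distance between any of weight_2, weight_3 and magazine above 0.012 m or height (world z) of weight_2 above 0.04 m or height (world z) of weight_3 above 0.05 m).
It fails at once if the weight in the other bay is moved over 10 mm (distance of weight_4 from where it was at the start of the episode above 0.01 m).
It fails at once if a bystander is moved over 20 mm (distance of any of lube_bottle, cone, screwdriver from where it was at the start of the episode above 0.02 m).
It also fails if it takes over 42 s, if anything falls off the work surface, if the arm or the gripper's body presses on something with over 40 N, if the wrist force passes 120 N, or if a joint passes its speed limit or range.

## Working session

There is one attempt and no reset: what is moved stays moved. The work goes in short steps, Python scripts to look and compute and a tool call to move; the robot and the scene stay as the last step left them, time stands still between calls to the robot, and variables do not carry over. Pictures are saved under pics/ and viewed, and the job is handed in when it is done.

Besides the shell and the picture viewer there is one more tool, called after "Call:" as name(argument=value, ...), one argument or row to a line, values as JSON. arm_command: Moves the arm, as the interface text tells. Its arguments: {"type":"object","properties":{"commands":{"type":"array"},"jaw":{"type":"number"}},"required":["commands"]}

```bash
mkdir -p pics; cat > h.py <<'E'
import numpy as np,cv2
from bench import arm
def save(cam,name):
    im=arm.get_image(cam); cv2.imwrite('pics/'+name,im[:,:,::-1]); return im
def w(cam,p):
    T=np.array(arm.camera_info(cam)['world_from_camera']); return (T@np.r_[p,1])[:3]
E
python3 - <<'E'
from h import *
s=arm.read_state();print({k:np.round(v,3) for k,v in s.items()})
for c in ['side','top','wrist']:
    save(c,c+'0.png')
    i=arm.camera_info(c);print(c,np.round(i['world_from_camera'],3).tolist(),i['camera_matrix'][0][0])
for c in ['top','side']:
  for t in ['dispenser','magazine','outlet','plunger_top','weight_1','bay','lube_bottle','cone']:
    try:
        for r in arm.place_of(c,t): print(c,t,round(r['confidence'],2),np.round(w(c,r['centre']),1))
    except Exception as e: print(c,t,e)
E
```

```text
{'clock': np.float64(0.0), 'joints': array([ 1.390e+00,  3.860e-01,  7.000e-03, -1.000e-03, -1.194e+00,
       -2.590e-01]), 'joint_vel': array([ 0.   ,  0.003,  0.001, -0.   , -0.   , -0.   ]), 'joint_efforts': array([-0.0000e+00, -3.9229e+01,  1.8840e+01,  4.1860e+00, -5.0000e-03,
       -0.0000e+00]), 'position': array([265.822, 565.008, 230.198]), 'ee_rot': array([ 0.976, -0.218, -0.   ,  0.001]), 'contact_force': array([0.506, 0.793, 0.399]), 'wrist_torque': array([-0.002,  0.041,  0.008]), 'gripper_width': np.float64(85.383)}
side [[0.921, -0.295, 0.254, 355.97], [-0.39, -0.693, 0.606, -514.206], [-0.003, -0.658, -0.753, 801.797], [0.0, 0.0, 0.0, 1.0]] 593.2541838051766
top [[-0.022, -0.984, 0.176, 483.879], [-1.0, 0.022, -0.0, 15.345], [-0.004, -0.176, -0.984, 797.527], [0.0, 0.0, 0.0, 1.0]] 493.2697971392584
wrist [[-0.425, -0.865, -0.267, 335.608], [-0.905, 0.407, 0.123, 533.178], [0.002, 0.294, -0.956, 373.489], [0.0, 0.0, 0.0, 1.0]] 341.8867088423041
top dispenser 0.58 [ 5.533e+02 -4.760e+01 -5.000e-01]
top magazine 0.65 [553.8 -45.7  28.4]
top outlet 0.88 [506.5 -57.2  29
[... 151 characters left out ...]
  21.1]
top weight_1 0.56 [387.4 -92.9  -0.4]
top weight_1 0.54 [ 529.  -156.5   23.4]
top bay 0.81 [ 530.9 -156.4   26.5]
top lube_bottle 0.81 [ 656.1 -160.1   -1.3]
top cone 0.69 [614.5  93.9   0.8]
side dispenser 0.68 [555.6 -47.5  -7.1]
side magazine 0.91 [558.2 -44.4  22.7]
side outlet 0.92 [508.6 -55.6  22.9]
side plunger_top 0.88 [619.4 -34.  119.5]
side weight_1 0.92 [555.8 -50.3  47.1]
side weight_1 0.91 [484.4  42.1  21. ]
side weight_1 0.67 [365.2  43.4  -1.8]
side weight_1 0.65 [ 7.127e+02 -9.060e+01  3.000e-01]
side weight_1 0.58 [ 3.837e+02 -9.550e+01 -3.000e-01]
side bay 0.55 [ 529.8 -156.3   21.8]
side lube_bottle 0.85 [ 653.6 -161.5   -3.1]
side cone 0.92 [618.5 104.7   0.9]
```

View pics/top0.png

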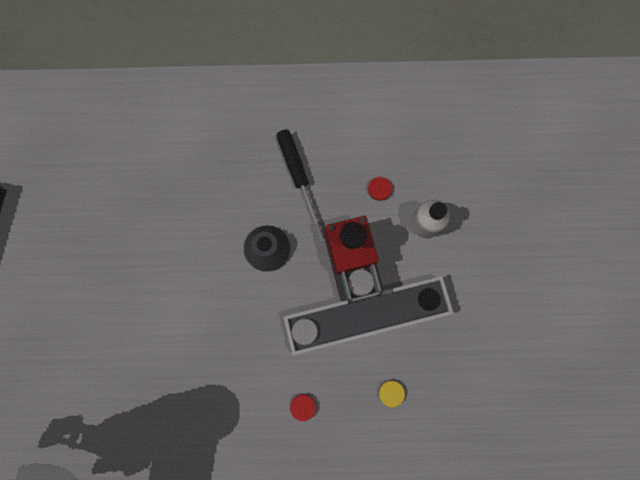

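View pics/side0.png

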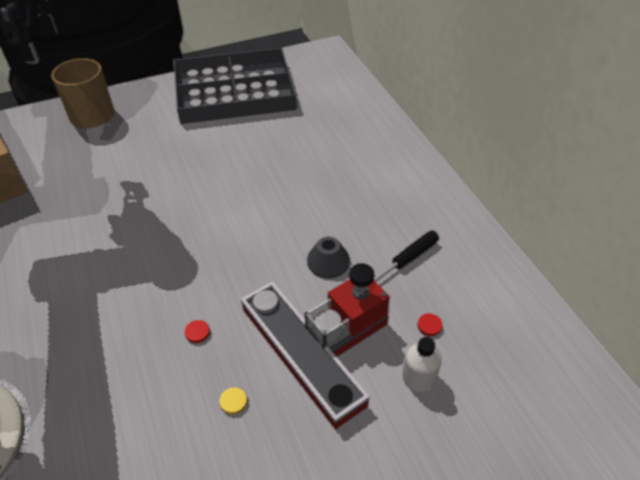

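```bash
cat >> h.py <<'E'
C=None
def load():
    global C; C=np.load('fit.npy'); return C
def d2w(p,f=None):
    x,y,a=np.load('fit.npy') if f is None else f
    c,s=np.cos(a),np.sin(a); return np.array([x+c*p[0]-s*p[1],y+s*p[0]+c*p[1],p[2]])
def w2d(p):
    x,y,a=np.load('fit.npy'); c,s=np.cos(a),np.sin(a); dx,dy=p[0]-x,p[1]-y
    return np.array([c*dx+s*dy,-s*dx+c*dy,p[2]])
from scipy.spatial.transform import Rotation as R
def rel(pw):
    "tool-frame shift (mm) to world point, and roll deg to align tool y with -dispenser y"
    s=arm.read_state(); r=R.from_quat(s['ee_rot']); a=np.load('fit.npy')[2]
    sh=r.inv().apply(np.array(pw)-s['position'])
    y=r.inv().apply([np.sin(a),-np.cos(a),0])
    return np.round(sh,1),round(np.degrees(np.arctan2(-y[0],y[1])),2)
def pix(cam,p):
    i=arm.camera_info(cam);T=np.linalg.inv(i['world_from_camera']);q=(T@np.r_[p,1])[:3];u=np.array(i['camera_matrix'])@q;return u[:2]/u[2]
E
python3 - <<'E'
from h import *
from scipy.optimize import least_squares
# mask centroids
pts=[]
for c in ['top','side']:
    for t,loc in [('plunger_top',None),('bay',[-50,-101,25]),('weight_4',[-50,101,30])]:
        rs=arm.regions_of(c,t)
        for r in rs:
            v,u=np.nonzero(r['mask']); print(c,t,round(r['confidence'],2),u.mean().round(1),v.mean().round(1),len(u))
            if loc is not None and (t=='bay' and r is rs[0] or t=='weight_4' and np.hypot(u.mean()-(305 if c=='top' else 265),v.mean()-(332 if c=='top' else 301))<8): pts.append((c,loc,(u.mean(),v.mean())))
D={'top':[([0,0],[553.8,-45.7]),([-47.5,0],[506.5,-57.2]),([62,0],[613.1,-31.9])],'side':[([0,0],[558.2,-44.4]),([-47.5,0],[508.6,-55.6]),([62,0],[619.4,-34])]}
def f(x):
    o=[]
    for c,l,uv in pts:o+=list((pix(c,d2w(l,x))-uv)/1.5)
    for c in D:
        for l,m in D[c]: o+=list((d2w([*l,0],x)[:2]-m)/4)
    return o
s=least_squares(f,[555,-46,.239],x_scale=[1,1,.01]);print(s.x,np.round(s.fun,2))
np.save('fit.npy',s.x)
for n,l in dict(plunger=[62,0,125],out=[-47.5,0,25],bay=[-50,-101,25]).items():print(n,d2w(l).round(1),pix('top',d2w(l)).round(0),pix('side',d2w(l)).round(0))
p=d2w([62,0,160]);print(rel([p[0],p[1],230]))
E
```

```text
top plunger_top 0.94 353.3 235.2 586
top bay 0.79 429.5 299.5 451
top weight_4 0.96 391.8 393.2 506
top weight_4 0.82 302.7 407.6 517
top weight_4 0.71 304.4 331.3 550
top weight_4 0.71 379.7 189.0 438
top weight_4 0.68 360.5 282.9 547
side plunger_top 0.81 361.6 276.2 572
side plunger_top 0.7 422.1 365.3 1643
side bay 0.74 340.8 395.3 469
side weight_4 0.73 196.8 331.2 472
side weight_4 0.65 233.3 400.9 615
side weight_4 0.63 265.4 300.9 448
side weight_4 0.6 327.9 319.6 368
[ 5.54823217e+02 -4.66507149e+01  2.26490433e-01] [-0.03 -0.67 -0.55 -0.34 -0.24  0.31 -0.42 -0.2   0.26 -0.24  0.51 -0.03
  0.53 -0.21 -0.84 -0.56 -0.02 -0.43 -1.04  0.32]
plunger [615.2 -32.7 125. ] [352. 233.] [361. 271.]
out [508.5 -57.3  25. ] [366. 313.] [302. 345.]
bay [ 528.8 -156.3   25. ] [429. 298.] [340. 396.]
(array([570.7, 392.6,   1.3]), np.float64(-38.18))
```

Call:
arm_command(
  commands=[0.038, 0.026, 0, 0, 0.038, 0.026, 0, 0, 0.038, 0.026, 0, 0, 0.038, 0.026, 0, 0, 0.038, 0.026, 0, 0],
  jaw=0,
)

```text
clock: 1.75
position: [384.0, 366.0, 230.1]
ee_rot: [0.977, -0.213, 0.0, -0.001]
contact_force: [-0.4, 0.3, 0.2]
gripper_width: 12.4
```

Call:
arm_command(
  commands=[0.038, 0.026, 0, 0, 0.038, 0.026, 0, 0, 0.038, 0.026, 0, 0, 0.038, 0.026, 0, 0, 0.038, 0.026, 0, 0],
)

```text
clock: 2.25
position: [506.2, 160.3, 231.9]
ee_rot: [0.977, -0.212, 0.002, -0.002]
contact_force: [1.0, 0.9, 0.2]
gripper_width: 0.2
```

Call:
arm_command(
  commands=[0, 0, 0, -7.6, 0, 0, 0, -7.6, 0, 0, 0, -7.6, 0, 0, 0, -7.6, 0, 0, 0, -7.6],
)

```text
clock: 2.75
position: [509.3, 153.0, 232.3]
ee_rot: [0.992, 0.124, 0.003, -0.001]
contact_force: [0.0, -0.5, 0.4]
gripper_width: 0.0
```

```bash
python3 - <<'E'
from h import *
p=d2w([62,0,160]);print(arm.read_state()['position'],arm.read_state()['clock'],rel(p))
E
```

```text
[509.28537811 152.95169036 232.25500823] 2.75 (array([ 56.5, 206.2,  72.2]), np.float64(1.29))
```

Call:
arm_command(
  commands=[0.0115, 0.042, 0, 1.3, 0.0115, 0.042, 0.005, 0, 0.0115, 0.042, 0.01, 0, 0.0115, 0.042, 0.015, 0, 0.0115, 0.042, 0.015, 0],
)

```text
clock: 3.25
position: [619.3, -38.2, 190.6]
ee_rot: [0.993, 0.12, 0.008, -0.002]
contact_force: [0.8, 0.9, 0.4]
gripper_width: 0.0
```

```bash
python3 - <<'E'
from h import *
p=d2w([62,0,140]);print(arm.read_state()['position'],arm.read_state()['clock'],rel(p))
E
```

```text
[619.27207475 -38.15993133 190.6070725 ] 3.25 (array([-3.5, -6.1, 50.6]), np.float64(0.81))
```

Call:
arm_command(
  commands=[-0.002, -0.003, 0.012, 0.8, -0.0015, -0.003, 0.012, 0, 0, 0, 0.012, 0, 0, 0, 0.01, 0, 0, 0, 0, 0],
)

```text
clock: 3.75
position: [614.8, -35.9, 138.7]
ee_rot: [0.994, 0.111, 0.006, -0.002]
contact_force: [0.2, 0.7, -0.3]
gripper_width: -0.1
```

```bash
python3 - <<'E'
from h import *
p=d2w([62,0,125]);s=arm.read_state();print(s['position'],s['clock'],rel(p),s['contact_force'],s['ee_rot'])
a=save('side','side1.png');b=save('top','top1.png')
m=np.hstack([cv2.resize(a[180:440,180:500],(400,325)),cv2.resize(b[180:380,240:480],(390,325))]);cv2.imwrite('pics/m1.png',m[:,:,::-1])
for c in ['side','top']:print(c,pix(c,s['position']),pix(c,p))
E
```

```text
[614.76678558 -35.86034978 138.73020014] 3.75 (array([ 1. , -2.9, 13.8]), np.float64(-0.29)) [ 0.24074568  0.72814531 -0.25193272] [ 0.99385275  0.11053652  0.00584639 -0.00205002]
side [362.41081438 266.81673714] [361.36810042 271.13194159]
top [355.44421523 231.70227557] [352.47811698 233.35998432]
```

View pics/m1.png

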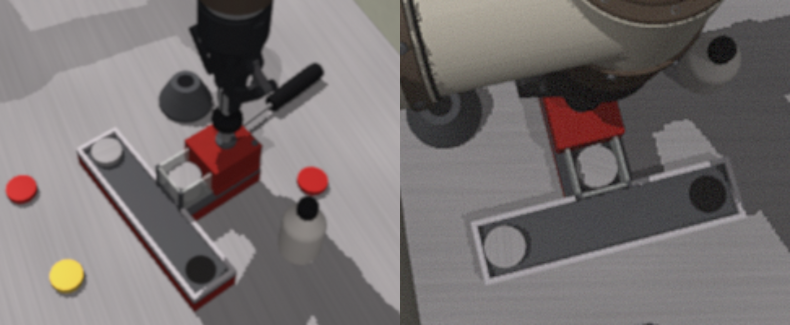

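Call:
arm_command(
  commands=[0.001, -0.003, 0.006, 0, 0, 0, 0.006, 0, 0, 0, 0.005, 0, 0, 0, 0.005, 0, 0, 0, 0.005, 0],
)

```text
clock: 4.35
position: [618.3, -31.0, 118.0]
ee_rot: [0.994, 0.113, 0.011, -0.001]
contact_force: [-4.8, 1.1, 9.6]
gripper_width: -0.0
```

```bash
python3 - <<'E'
from h import *
p=d2w([62,0,94]);s=arm.read_state();print(s['position'],s['clock'],rel(p),s['contact_force'])
E
```

```text
[618.31806209 -30.98982686 117.99705051] 4.35 (array([-3.9,  1. , 23.9]), np.float64(-0.03)) [-4.82871576  1.095069    9.61353055]
```

Call:
arm_command(
  commands=[-0.0005, 0, 0.005, 0, -0.0005, 0, 0.005, 0, -0.0005, 0, 0.005, 0, -0.0005, 0, 0.005, 0, -0.0005, 0, 0.005, 0],
)

```text
clock: 4.85
position: [618.3, -31.0, 104.1]
ee_rot: [0.993, 0.115, 0.015, 0.0]
contact_force: [-3.7, 1.0, 10.1]
gripper_width: 0.0
```

```bash
python3 - <<'E'
from h import *
p=d2w([62,0,94]);s=arm.read_state();print(s['position'],s['clock'],rel(p),s['contact_force'])
E
```

```text
[618.31139974 -30.96756496 104.06556809] 4.85 (array([-3.7,  1. , 10. ]), np.float64(0.21)) [-3.66396072  0.96255465 10.07539072]
```

Call:
arm_command(
  commands=[-0.0005, 0, 0.005, 0, -0.0005, 0, 0.005, 0, -0.0005, 0, 0.005, 0, -0.0005, 0, 0.004, 0, -0.0005, 0, 0.003, 0],
)

```text
clock: 5.35
position: [618.3, -31.0, 95.2]
ee_rot: [0.993, 0.117, 0.019, 0.002]
contact_force: [-5.2, 2.1, 13.6]
gripper_width: 0.1
```

```bash
python3 - <<'E'
from h import *
p=d2w([62,0,94]);s=arm.read_state();print(s['position'],s['clock'],rel(p),s['contact_force'])
a=save('side','side2.png');b=save('top','top2.png')
m=np.hstack([cv2.resize(a[180:440,180:500],(400,325)),cv2.resize(b[180:380,240:480],(390,325))]);cv2.imwrite('pics/m2.png',m[:,:,::-1])
E
```

```text
[618.34312552 -30.96100346  95.17433958] 5.35 (array([-3.5,  1. ,  1.1]), np.float64(0.5)) [-5.20600334  2.13293628 13.64190505]
```

View pics/m2.png

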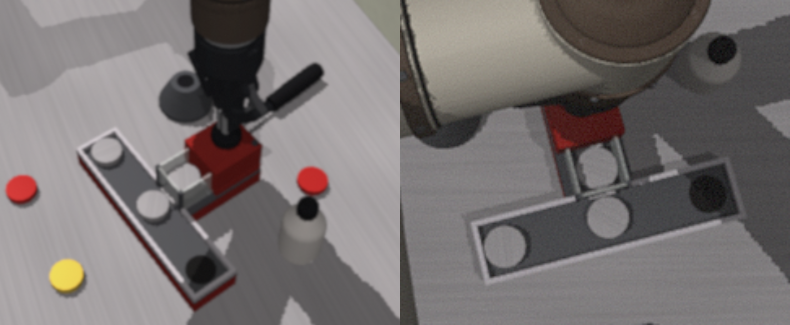

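Call:
arm_command(
  commands=[0, 0, 0.004, 0, 0, 0, 0.004, 0, 0, 0, 0.004, 0, 0, 0, 0.004, 0, 0, 0, 0.004, 0],
)

```text
clock: 5.95
position: [618.4, -30.9, 95.1]
ee_rot: [0.993, 0.12, 0.021, 0.004]
contact_force: [-8.6, 1.4, 20.1]
gripper_width: 0.1
```

```bash
python3 - <<'E'
from h import *
s=arm.read_state();print(s['position'],s['clock'],s['contact_force'])
for c in ['top','side']:
    arm.get_image(c)
    for t in ['weight_1','plunger_top']:
        for r in arm.place_of(c,t):
            print(c,t,round(r['confidence'],2),w2d(w(c,r['centre'])).round(1))
E
```

```text
[618.41967512 -30.93140975  95.12122754] 5.95 [-8.58803134  1.40528098 20.07792149]
top weight_1 0.9 [-165.2  133.4   -4. ]
top weight_1 0.71 [-50.4 101.5  20.5]
top weight_1 0.71 [-175.7   -8.5   -2.2]
top weight_1 0.67 [ 0.1  2.2 45.2]
top weight_1 0.59 [-48.3  -2.5  23.3]
top plunger_top 0.55 [59.3  2.9 95.2]
side weight_1 0.88 [-174.8   -7.6   -2.2]
side weight_1 0.84 [-1.6 -2.  44.2]
side weight_1 0.84 [148.1 -77.9   1.4]
side weight_1 0.73 [-45.   -2.5  22.6]
side weight_1 0.56 [-48.8 100.6  24. ]
side plunger_top 0.54 [62.7 -6.1 96. ]
```

Call:
arm_command(
  commands=[0, 0, -0.007, 0, 0, 0, -0.008, 0, 0, 0, -0.008, 0, 0, 0, -0.008, 0, 0, 0, -0.008, 0],
)

```text
clock: 6.75
position: [617.3, -30.8, 137.8]
ee_rot: [0.992, 0.121, 0.022, 0.004]
contact_force: [0.6, -0.2, -0.6]
gripper_width: 0.1
```

Call:
arm_command(
  commands=[0, 0, -0.015, 0, 0, 0, -0.02, 0, 0, 0, -0.02, 0, 0, 0, -0.015, 0, 0, 0, 0, 0],
)

```text
clock: 7.25
position: [612.9, -30.8, 208.8]
ee_rot: [0.993, 0.12, 0.02, 0.004]
contact_force: [0.3, 1.0, -0.5]
gripper_width: 0.2
```

```bash
python3 - <<'E'
from h import *
s=arm.read_state();print(s['position'],s['clock'],s['contact_force'],s['ee_rot'])
p=d2w([-49,45,100]);print(p,rel(p), w2d(s['position']))
a=save('side','side3.png');b=save('top','top3.png')
m=np.hstack([cv2.resize(a[180:440,180:500],(400,325)),cv2.resize(b[180:380,240:480],(390,325))]);cv2.imwrite('pics/m3.png',m[:,:,::-1])
E
```

```text
[612.93077824 -30.76766121 208.83269531] 7.25 [ 0.30064071  0.99267022 -0.51707182] [0.99257871 0.11996516 0.01952065 0.00384815]
[496.96949833 -13.80338243 100.        ] (array([-112.6,  -45.4,  104.1]), np.float64(0.82)) [ 60.19020561   2.42883379 208.83269531]
```

View pics/m3.png

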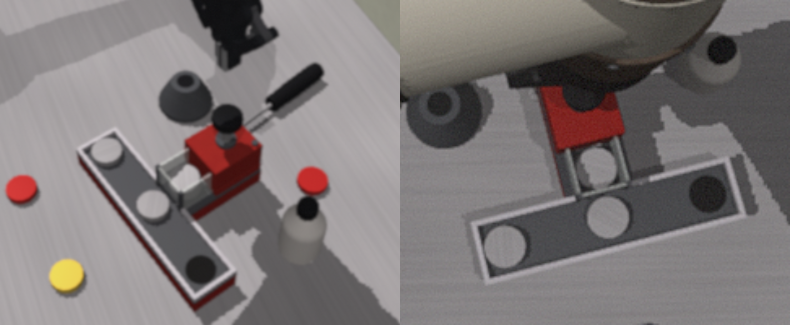

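Call:
arm_command(
  commands=[-0.024, -0.01, 0, 0.8, -0.024, -0.01, 0, 0, -0.024, -0.01, 0, 0, -0.024, -0.01, 0, 0, -0.02, -0.008, 0, 0],
)

```text
clock: 7.85
position: [481.8, -10.6, 192.9]
ee_rot: [0.994, 0.111, 0.01, 0.004]
contact_force: [0.6, -0.2, 0.0]
gripper_width: -0.2
```

Call:
arm_command(
  commands=[0, 0, 0.02, 0, 0, 0, 0.025, 0, 0, 0, 0.025, 0, 0, 0, 0.02, 0, 0, 0, 0, 0],
)

```text
clock: 8.35
position: [475.9, -11.8, 95.7]
ee_rot: [0.994, 0.111, 0.005, 0.004]
contact_force: [-0.6, -0.5, 0.7]
gripper_width: -0.5
```

```bash
python3 - <<'E'
from h import *
s=arm.read_state();print(s['position'],s['clock'],s['contact_force'],s['ee_rot'])
p=d2w([-50,47,50]);print(p,rel(p), w2d(s['position']))
E
```

```text
[475.90170984 -11.84553977  95.74286251] 8.35 [-0.59572314 -0.52634749  0.74156382] [0.99381548 0.11087955 0.00472745 0.00376294]
[495.54591987 -12.07902041  50.        ] (array([18.7,  4.2, 45.9]), np.float64(-0.24)) [-69.09007653  51.63880141  95.74286251]
```

Call:
arm_command(
  commands=[0.007, 0.002, 0, 0, 0.007, 0.001, 0.005, 0, 0.003, 0, 0.012, 0, 0, 0, 0.012, 0, 0, 0, 0, 0],
)

```text
clock: 8.85
position: [497.4, -10.8, 66.4]
ee_rot: [0.994, 0.111, 0.007, 0.004]
contact_force: [0.7, -0.4, -0.2]
gripper_width: -0.4
```

```bash
python3 - <<'E'
from h import *
s=arm.read_state();print(s['position'],s['clock'],s['contact_force'],s['ee_rot'])
p=d2w([-50,48,27.5]);print(p,rel(p), w2d(s['position']))
a=save('side','side4.png');b=save('wrist','w4.png')
m=np.hstack([cv2.resize(a[230:440,200:440],(400,350)),cv2.resize(b,(400,350))]);cv2.imwrite('pics/m4.png',m[:,:,::-1])
E
```

```text
[497.37704052 -10.78560372  66.3969337 ] 8.85 [ 0.68486817 -0.36923435 -0.15859542] [0.99379793 0.11094608 0.00659534 0.00362637]
[495.32136089 -11.10455991  27.5       ] (array([-2.6, -0.5, 38.9]), np.float64(-0.23)) [-47.92519692  47.84918889  66.3969337 ]
```

View pics/m4.png

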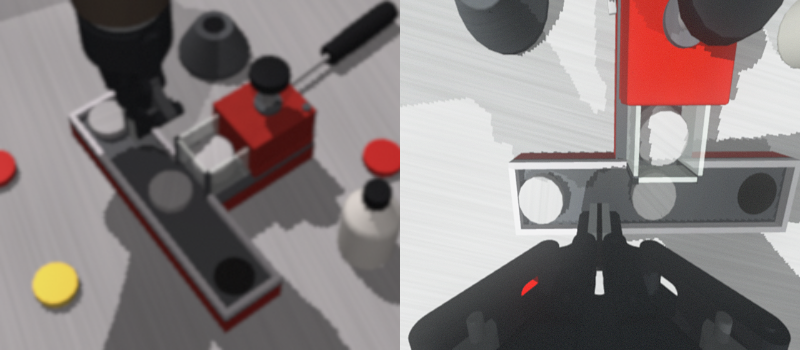

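Call:
arm_command(
  commands=[-0.001, 0, 0.01, 0, -0.001, 0, 0.01, 0, 0, 0, 0.009, 0, 0, 0, 0.004, 0, 0, 0, 0, 0],
)

```text
clock: 9.45
position: [497.3, -11.1, 32.9]
ee_rot: [0.994, 0.111, 0.009, 0.003]
contact_force: [0.5, 0.3, 0.0]
gripper_width: -0.1
```

```bash
python3 - <<'E'
from h import *
s=arm.read_state();print(s['position'],s['clock'],s['contact_force'],s['ee_rot'])
p=d2w([-50,48,28.5]);print(p,rel(p), w2d(s['position']))
E
```

```text
[497.25615158 -11.08136953  32.89112688] 9.45 [0.49747637 0.30277296 0.03456286] [0.99374199 0.11129127 0.00891341 0.00341353]
[495.32136089 -11.10455991  28.5       ] (array([-2. , -0.4,  4.4]), np.float64(-0.19)) [-48.10941529  47.58812349  32.89112688]
```

Call:
arm_command(
  commands=[-0.001, 0, 0.0035, 0, 0, 0.003, 0, 0, 0, 0.003, 0, 0, 0, 0.003, 0, 0, 0, 0.003, 0, 0],
)

```text
clock: 9.95
position: [499.7, -23.6, 29.7]
ee_rot: [0.994, 0.112, 0.01, 0.003]
contact_force: [-0.7, 0.6, -0.2]
gripper_width: 0.2
```

```bash
python3 - <<'E'
from h import *
s=arm.read_state();print(s['position'],s['clock'],s['contact_force'],s['ee_rot'])
p=d2w([-50,-70,29]);print(p,rel(p), w2d(s['position']))
E
```

```text
[499.7227852  -23.5729824   29.70583262] 9.95 [-0.7400357   0.62096379 -0.22472535] [0.99368659 0.11172772 0.00961762 0.00337186]
[ 521.81932043 -126.09089884   29.        ] (array([ -1.2, 104.9,   1.6]), np.float64(-0.14)) [-48.5108821   34.86163545  29.70583262]
```

Call:
arm_command(
  commands=[0, 0.006, 0, 0, 0, 0.006, 0, 0, 0, 0.006, 0, 0, 0, 0.006, 0, 0, 0, 0.006, 0, 0],
)

```text
clock: 10.45
position: [507.1, -55.3, 30.4]
ee_rot: [0.994, 0.112, 0.01, 0.003]
contact_force: [-0.0, 0.1, -0.3]
gripper_width: -0.1
```

```bash
python3 - <<'E'
from h import *
s=arm.read_state();print(s['position'],s['clock'],s['contact_force'],s['ee_rot'])
p=d2w([-50,-70,29]);print(p,rel(p), w2d(s['position']))
a=save('side','side5.png');b=save('wrist','w5.png')
m=np.hstack([cv2.resize(a[230:440,200:440],(400,350)),cv2.resize(b,(400,350))]);cv2.imwrite('pics/m5.png',m[:,:,::-1])
E
```

```text
[507.10141827 -55.33213456  30.35893932] 10.45 [-0.00992931  0.13069531 -0.32180616] [0.99370222 0.11155438 0.01005622 0.00322185]
[ 521.81932043 -126.09089884   29.        ] (array([-1.4, 72.2,  2. ]), np.float64(-0.16)) [-48.45249841   2.25665786  30.35893932]
```

View pics/m5.png

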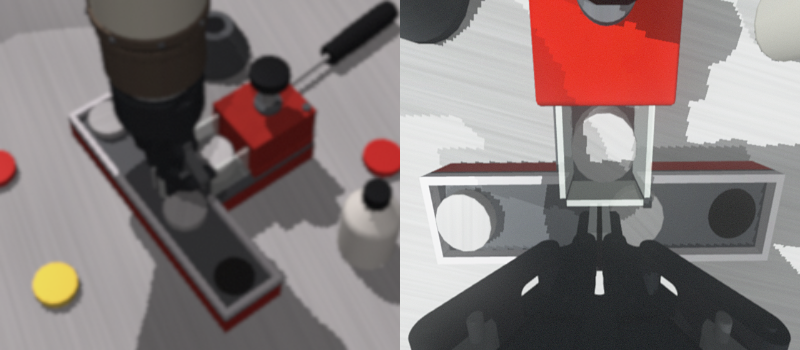

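Call:
arm_command(
  commands=[0, 0.006, 0.001, 0, -0.0005, 0.006, 0, 0, 0, 0.006, 0, 0, 0, 0.006, 0, 0, 0, 0.006, 0, 0],
)

```text
clock: 11.05
position: [513.7, -86.7, 29.5]
ee_rot: [0.994, 0.112, 0.01, 0.003]
contact_force: [-1.4, 0.5, 0.3]
gripper_width: 0.0
```

```bash
cat > look.py <<'E'
from h import *
import sys
s=arm.read_state();print(s['position'],s['clock'],s['contact_force'],'d',w2d(s['position']))
n=sys.argv[1]
a=save('side','side%s.png'%n)
for r in arm.place_of('side','weight_1'): print('side',round(r['confidence'],2),w2d(w('side',r['centre'])).round(1))
b=save('wrist','w%s.png'%n)
for r in arm.place_of('wrist','weight_1'): print('wrist',round(r['confidence'],2),w2d(w('wrist',r['centre'])).round(1))
m=np.hstack([cv2.resize(a[230:440,200:440],(400,350)),cv2.resize(b,(400,350))]);cv2.imwrite('pics/m%s.png'%n,m[:,:,::-1])
E
python3 look.py 6
```

```text
[513.69098409 -86.66024981  29.48821792] 11.05 [-1.37741838  0.49861916  0.30456747] d [-49.06623639 -29.75109914  29.48821792]
side 0.91 [-44.7 -56.6  22.1]
side 0.88 [145.  -77.2  -0.2]
side 0.79 [-159.9  133.1    0.4]
side 0.72 [-48.4 102.3  22.8]
side 0.59 [-173.8   -8.5   -2.7]
side 0.54 [ 2.5 -0.2 40.2]
wrist 0.71 [-48.4 -57.6  20.3]
wrist 0.71 [-1.  -0.9 40.9]
wrist 0.63 [-51.4 103.6  25.3]
```

View pics/m6.png

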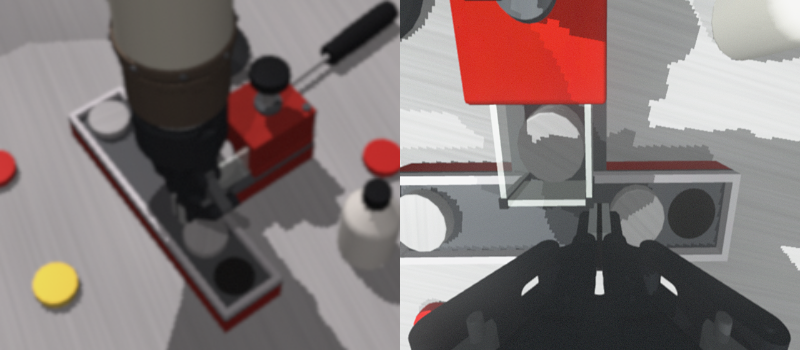

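Call:
arm_command(
  commands=[-0.0005, 0.006, 0.0005, 0, 0, 0.006, 0, 0, 0, 0.006, 0.0005, 0, 0, 0.006, 0, 0, 0, 0.006, 0, 0],
)

```text
clock: 11.75
position: [520.2, -117.0, 28.8]
ee_rot: [0.994, 0.112, 0.01, 0.003]
contact_force: [0.2, 0.6, 0.2]
gripper_width: 0.3
```

```bash
python3 look.py 7
```

```text
[ 520.18882882 -117.01141991   28.82252784] 11.75 [0.19978343 0.59943754 0.17532462] d [-49.54997115 -60.78626489  28.82252784]
side 0.83 [145.3 -79.7  -1.1]
side 0.77 [-48.7 101.4  21.5]
side 0.72 [-46.3 -90.2  21.4]
side 0.63 [-164.2  131.1    0.6]
wrist 0.73 [-2.  -1.8 40.5]
wrist 0.72 [-161.6  128.3    1.6]
wrist 0.65 [-46.1 -92.5  20.1]
wrist 0.38 [-48.4  -4.1  28.3]
```

View pics/m7.png

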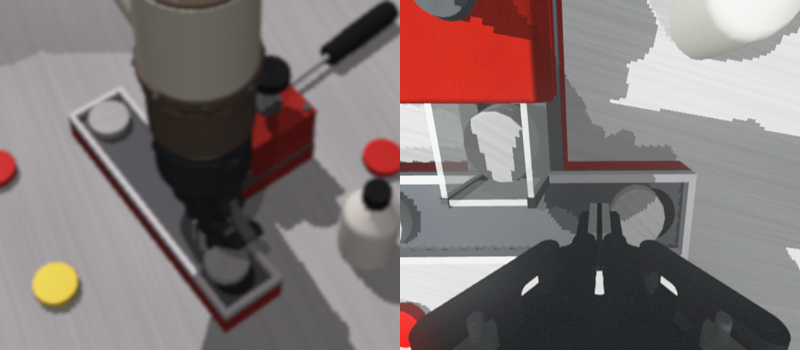

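Call:
arm_command(
  commands=[0, 0.003, 0, 0, 0, 0.003, 0, 0, 0, 0.003, 0, 0, 0, 0.002, 0, 0, 0, 0, 0, 0],
)

```text
clock: 12.45
position: [522.5, -127.8, 28.8]
ee_rot: [0.994, 0.113, 0.01, 0.003]
contact_force: [0.2, -0.9, -0.2]
gripper_width: -0.1
```

```bash
python3 look.py 8
```

```text
[ 522.46647946 -127.84646455   28.84144187] 12.45 [ 0.15750344 -0.87587336 -0.1887094 ] d [-49.76359713 -71.85605481  28.84144187]
side 0.95 [146.1 -78.5   1.2]
side 0.88 [ -44.6 -102.1   21.7]
side 0.88 [-163.1  128.2   -3.1]
side 0.74 [-47.6  98.7  24.6]
side 0.61 [-178.    -8.3   -3.7]
wrist 0.82 [ -46.  -102.4   22. ]
wrist 0.74 [ 1.9 -0.7 39.9]
```

View pics/m8.png

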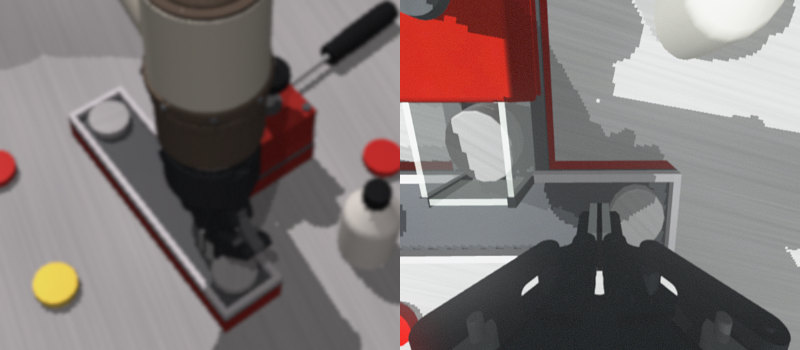

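Call:
arm_command(
  commands=[0, -0.003, 0, 0, 0, -0.003, 0, 0, 0, -0.003, 0, 0, 0, 0, -0.01, 0, 0, 0, -0.015, 0],
)

```text
clock: 13.15
position: [518.1, -117.6, 53.2]
ee_rot: [0.994, 0.113, 0.007, 0.003]
contact_force: [0.2, -0.7, 0.2]
gripper_width: -0.1
```

Call:
arm_command(
  commands=[-0.002, 0, -0.03, 0, -0.002, 0, -0.04, 0, -0.002, 0, -0.04, 0, 0, 0, -0.04, 0, 0, 0, -0.02, 0],
)

```text
clock: 13.65
position: [507.9, -118.0, 232.0]
ee_rot: [0.993, 0.114, 0.007, 0.003]
contact_force: [0.8, -1.2, 0.6]
gripper_width: 0.2
```

Call:
arm_command(
  commands=[-0.03, 0, 0, 0, -0.03, 0, 0, 0, -0.03, 0, 0, 0, -0.02, 0, 0, 0, 0, 0, 0, 0],
)

```text
clock: 14.15
position: [399.0, -143.3, 238.7]
ee_rot: [0.993, 0.115, 0.015, 0.004]
contact_force: [1.3, 0.7, -1.6]
gripper_width: 0.0
```

```bash
python3 look.py 9; python3 - <<'E'
from h import *
a=save('side','s10.png');b=save('top','t10.png')
for c,t in [('top','weight_1'),('top','plunger_top'),('side','plunger_top'),('top','bay')]:
    for r in arm.place_of(c,t): print(c,t,round(r['confidence'],2),w2d(w(c,r['centre'])).round(1))
m=np.hstack([cv2.resize(a[230:440,200:440],(400,350)),cv2.resize(b[180:390,240:480],(400,350))]);cv2.imwrite('pics/m10.png',m[:,:,::-1])
E
```

```text
[ 398.97030574 -143.26544683  238.72249768] 14.15 [ 1.26924498  0.66340462 -1.59576368] d [-173.56821117  -59.14906928  238.72249768]
side 0.98 [-47.4 -99.7  22. ]
side 0.95 [-161.4  129.7   -0.3]
side 0.92 [143.4 -76.8   0.6]
side 0.83 [-1.4 -2.  42.1]
side 0.7 [-46.6 101.   23.3]
side 0.69 [-176.    -8.3   -4.1]
wrist 0.83 [-172.2   -8.1   -1.3]
wrist 0.82 [ -47.8 -101.5   20.9]
wrist 0.79 [-48.1 102.2  24.4]
wrist 0.72 [ 0.7 -0.5 39.3]
wrist 0.67 [-160.8  130.5   -0.4]
top weight_1 0.96 [-51.1 101.4  26.7]
top weight_1 0.89 [-162.5  130.2   -0. ]
top weight_1 0.87 [148.9 -76.8  -3.1]
top weight_1 0.84 [-176.3   -8.3    0.8]
top weight_1 0.69 [-1.2 -0.1 38.1]
top weight_1 0.66 [ -47.4 -102.9   24.4]
top weight_1 0.41 [ 6.2 -0.5 30.2]
top plunger_top 0.79 [ 61.6   2.1 125.4]
side plunger_top 0.77 [ 64.9  -3.  123.2]
```

View pics/m10.png

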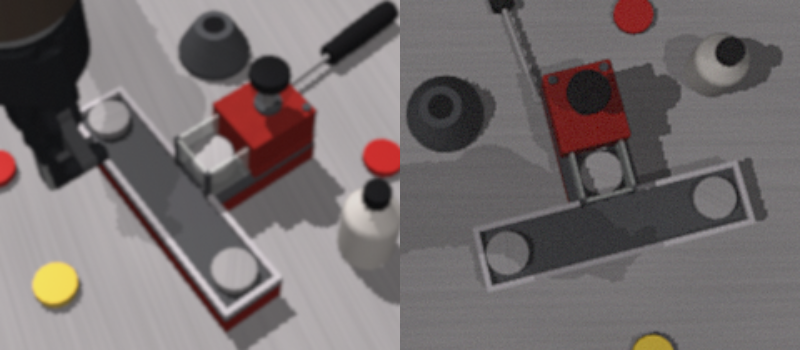

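View pics/m9.png

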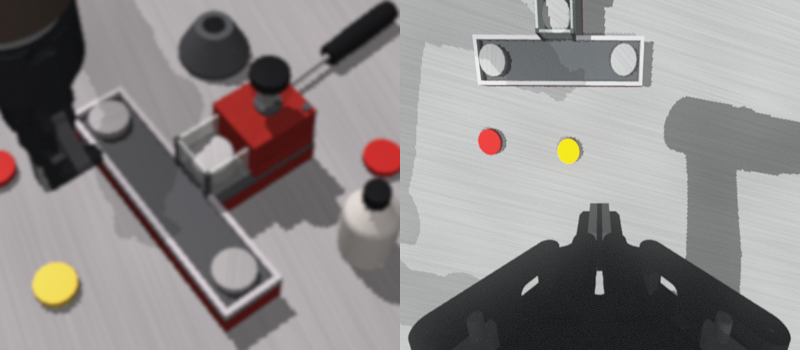

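```bash
python3 -c "
from bench import arm
print(arm.job_done(),arm.read_state()['clock'])"
```

```text
the job is handed in; nothing more can be done
the job is handed in; nothing more can be done
```

I pressed the plunger once to its stop, let it come back up, and pushed the ejected weight along the tray into the empty bay at the dispenser's -y end. The job is handed in at about 14.5 s of the 42 s allowed. No verdict is reported, so what follows rests on my own last checks.

- **Press:** the fingers reached z = 95 mm with 20 N on the stop. The weight lay in the tray at about dispenser x -47 mm, inside the -65 to -40 mm band.
- **Ejected weight:** the side, wrist and top cameras put it at about (-47.5, -101) mm in the dispenser frame. That is about 3 mm from the bay centre, flat and covering the pad.
- **Plunger:** two cameras put the knob top at 123 to 125 mm, so it is fully up.
- **Other bay and bystanders:** the other bay's weight measured within about 3 mm of its bay centre, as at the start. The bottle, cone and screwdriver look unmoved in the pictures, but I did not measure them again.
- **Arm:** the gripper ended at z = 239 mm, clear of everything, with only about 2 N of sensor noise.

One check was imprecise. The network put the top weight in the magazine at 38 to 42 mm, where 35 mm is expected for two weights resting on the floor. It had read about 45 mm before the press, so the stack did drop. The top camera also gave one low-confidence reading (0.41) of a weight 6 mm off the magazine axis at 30 mm height; the other readings were within about 2 mm of the axis.

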